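# Feed a control module through the tester's sprung flap

### The job

Use the black push block to slide the circuit module along the tester's lane and through its sprung flap, far enough in that it no longer holds the flap up. Then draw the push block back out so that the flap falls shut behind the module, and leave the block standing upright and released; leave the other things on the bench where they are.

Things in the scene. Friction and masses are not known exactly. Their poses are not given: they have to be found in the camera images.
- tester: Fixed board tester: an open lane leading into a low chamber with a clear roof. Origin on the bench, on the lane's centre line below the flap hinge; y runs along the lane into the chamber (push direction), x across, z up. Lane: y = -320 mm to 0, deck 10 mm above the bench, 74 mm wide between guides 20 mm high, open above and at its outer end. An instrument head 100 mm high ends at y = 280 mm.
- flap_sill (a point): Middle of the chamber's entrance, on the deck below the flap hinge; axes as the tester's. The entrance is 74 mm wide and 62 mm high over the deck: a gripper does not fit in. The chamber is as wide, with a rigid end stop 168 mm past this point; its roof's top is 82 mm above the bench.
- flap (a joint): Thin steel flap, 70 mm wide, hung in the entrance from a hinge 58 mm above the deck, to 3 mm above the deck. 0 = shut (vertical), up to 1.5 rad as it swings up into the chamber (only that way); a light spring (1 to 3 N to push) closes it. On a thing 30 mm high it rests at about 1 rad, its edge 50 mm past the hinge: a thing holds it up until its rear face is about 55 mm past the hinge.
- module_center (a point): Centre of the circuit module: a green board with components in an aluminium tray, 66 mm (x) by 95 mm (y) by 30 mm high, about 0.25 kg, loose on the lane deck in front of the flap, its y axis along the lane. The point is half-way up, 15 mm above its underside.
- pusher_grip (a point): Grip point of the push block: loose black plastic, 0.16 kg, a bar 40 mm wide, 30 high, 133 long with a 28 x 28 mm upright post at its rear end, top 80 mm above the underside. The point is on the post's axis, 55 mm above the underside; y points along the bar, whose front face is 119 mm ahead, its rear 14 mm behind. Starts upright on the bench beside the lane or behind its open end.
- spool: Bystander: solder spool, 64 mm across, 62 mm high; origin under its centre.
- cup: Bystander: open blue plastic cup, 72 mm across, 85 mm high; origin under its centre.
- spare_board: Bystander: flat circuit board 70 x 110 mm, 13 mm high; origin under its centre.
- screwdriver: Bystander: screwdriver 200 mm long, lying; origin under its middle.
- syringe: Bystander: empty plastic syringe about 140 mm long, 16 mm high, lying; origin under its middle.
- heatsink: Bystander: finned aluminium heatsink 70 x 50 x 28 mm; origin under its centre.
- jar: Bystander: small amber jar, 48 mm across, 60 mm high; origin under its centre.
Things that resemble listed ones, but are neither listed nor needed, are in the scene too. What is shaped like the part that bears pusher_grip but red is not meant. Leave any blue look-alike of the part that bears module_center alone.

How it is judged:
On the way:
1. the module is part-way through the entrance and holds the flap open (value of joint flap above 0.6 rad and y of module_center in the frame of tester between -0.04 and 0.08 m), for 0.1 s.
At the end, for the whole second after the job is handed in: The module lies flat (within 0.15 rad) in the chamber with its centre 90 to 140 mm past the hinge, the flap is shut (under 0.1 rad), and the push block stands upright (within 0.15 rad) outside the flap, both at rest (y of module_center in the frame of tester between 0.09 and 0.14 m and angle between each of module_center, pusher_grip's own z axis and vertical below 0.15 rad and value of joint flap below 0.1 rad and linear speed of each of module, pusher below 0.02 m/s); the robot touches nothing.
It fails at once if a bystander is moved by more than 40 mm (distance of any of spool, cup, spare_board, screwdriver, syringe, heatsink, jar from where it was at the start of the episode above 0.04 m).
It also fails if it takes over 51 s, if anything falls off the work surface, if the arm or the gripper's body presses on something with over 40 N, if the wrist force passes 120 N, or if a joint passes its speed limit or range.

### The arm

A 6-joint arm with a two-finger parallel gripper is mounted at the origin on the work surface. World frame = base frame: x ahead of the robot, y to its left, z up, the work surface at z = 0. Lengths are in m, angles in rad, forces in N, time in s.
With the tool pointing down it reaches from about 0.3 to 0.875 m from the base axis. Payload 6.4 kg.
Tool frame: the origin (TCP) lies on the centre line of the jaws, within the pads' length; the fingertips stand 19 mm ahead of it and the grasp point (between the pads) is the TCP (tips_ahead is the distance from the TCP to the fingertips, in m); x points along the fingers, y is the direction in which the jaws open and shut, and the axes are right-handed (so a half turn about x gives the same grasp; the last joint's range is limited). The gripper opens to 88 mm and grips with 3 to 60 N. Pads are 18 mm wide; open, the fingers measure 123 mm over their backs; the gripper's body (75 mm by 187 mm) begins 45 mm behind the grasp point.
Start: joints at [0.975, 0.181, 1.607, -0, 1.354, -0.206], TCP at [0.218, 0.532, 0.258] pointing down, gripper open.
Joint ranges: [-2.99, 2.99], [-0.89, 2.07], [0.3, 2.58], [-1.14, 4.28], [0, 2.63], [-3.12, 3.12]. Speed limits (rad/s): [2.57, 2.57, 3.01, 3.14, 3.14, 3.14].

### API

Orientations are given as a unit quaternion [x, y, z, w].
In Python, from bench import observe, capture, camera_model, finish_job, tips_ahead gives the robot as it stands.
- The arm moves only by the tool jog_arm, never from a script. Its argument "deltas" is one flat list of numbers, 7 for each row, row after row: the closure in counts, from 0 (fully open) to 255 (shut), then the shift along the tool's x, y, z in mm, then the turn, a rotation vector about the tool's x, y, z in rad. In form: [fingers, tx, ty, tz, wx, wy, wz, fingers, tx, ty, tz, wx, wy, wz, ...]. A call has 1 to 10 rows; each row is the pose to reach, as a shift and turn from the pose measured when the call began, along the tool's axes at that moment; what a row does not reach only later rows make up. A row lasts 1/12 s, in which the tool goes at most 41.7 mm and 7.16 degrees, less where a joint would pass 70% of its speed; a pose out of reach is approached as far as the arm can. A call with a gripper value outside its range is refused whole. The fingers move at their own pace and stop on an object; the grip force is fixed at half the most. Time passes only in rows, so rows that repeat a pose let the fingers close. It gives the time, the measured TCP pose, the force and the opening at its end, in the units of the state.
- observe(): the state, without advancing time (a new reading comes with each control period).
- capture(name): name is "scene" or "top" or "wrist"; returns (picture, depth): 480x640x3 uint8, red, green, blue; 480x640 float32, m along the optical axis (not along the pixel's ray), 0 where there is no reading.
- camera_model(name): a dict with "fx", "fy", "cx", "cy" (pixels), "world_from_camera" (4x4, takes a point from camera to world coordinates); the wrist camera has in their place "mount" (4x4, takes a point from camera to tool coordinates, whose origin is the TCP and whose axes are the tool frame's). Camera axes: x right, y down, z forward; pixel columns grow to the right and rows downward; lengths in m; the calibration is good to about 2 mm. A picture is of the moment at which its call begins: read the wrist's pose just before it. camera_model takes no time and is no camera call.
- finish_job(): hands the job in, once; it reports no verdict.
The state is a dict: "clock": time; "qpos": joint angles; "qd": joint speeds; "tau": joint torques, N m; "tool_pos": TCP position; "eef_rot": TCP orientation; "ft_force": force on the tool from outside, world axes, zero at the start; "wrist_torque": the same for the moment, N m; "opening": finger opening in m.
Only numpy, scipy, OpenCV 4.12 (cv2) and the standard library are available. Lean on these libraries where they do the work, as an engineer would, in place of code of your own. Each camera call takes 0.05 s, during which the arm holds its last target.

## Working session

There is one attempt and no reset: what is moved stays moved. The work goes in short steps, Python scripts to look and compute and a tool call to move; the robot and the scene stay as the last step left them, time stands still between calls to the robot, and variables do not carry over. Pictures are saved under pics/ and viewed, and the job is handed in when it is done.

Besides the shell and the picture viewer there is one more tool, called after "Call:" as name(argument=value, ...), one argument or row to a line, values as JSON. jog_arm: Moves the arm, as the interface text tells. Its arguments: {"type":"object","properties":{"deltas":{"type":"array","items":{"type":"number"}}},"required":["deltas"]}

```bash
ls; mkdir -p pics
python3 - <<'E'
from bench import *
import cv2,numpy as np
print(observe())
for n in ("scene","top"):
    p,d=capture(n); cv2.imwrite(f"pics/{n}0.png",p[:,:,::-1]); np.save(f"pics/{n}0.npy",d)
    m=camera_model(n); print(n,m)
print(camera_model("wrist"),tips_ahead)
E
```

```text
pics
{'clock': 0.0, 'qpos': array([ 9.74697009e-01,  1.81509178e-01,  1.60796979e+00, -2.87976196e-06,
        1.35380438e+00, -2.06304551e-01]), 'qd': array([ 0.00015936, -0.00143589,  0.00196229, -0.00018939,  0.00143845,
        0.00084045]), 'tau': array([ 1.41773595e-03, -4.33870339e+01, -3.41852546e+01,  7.03695556e-02,
        3.82939924e-02, -1.12287285e-04]), 'tool_pos': array([0.21820595, 0.53145982, 0.2568465 ]), 'eef_rot': array([ 0.13639151,  0.69395183, -0.13749285,  0.69348679]), 'ft_force': array([0.49535315, 0.49490714, 0.4719935 ]), 'wrist_torque': array([ 0.03153145,  0.03296792, -0.06442804]), 'opening': 0.08808427759923171}
scene {'fx': 461.6218239995277, 'fy': 461.6218239995277, 'cx': 319.85738086526055, 'cy': 250.339841677718, 'world_from_camera': array([[ 0.73819385,  0.56576234, -0.36740007,  0.94878367],
       [ 0.67453789, -0.61237971,  0.4122981 , -0.42854823],
       [ 0.00827439, -0.55218119, -0.83368307,  0.95863695],
       [ 0.        ,  0.        ,  0.        ,  1.        ]])}
top {'fx': 574.4762093942545, 'fy': 574.4762093942545, 'cx': 320.7276589737029, 'cy': 244.81571756997243, 'world_from_camera': array([[-0.01001478, -0.9861779 ,  0.16538699,  0.33532949],
       [-0.99989678,  0.01158032,  0.00850438, -0.01439438],
       [-0.01030206, -0.16528475, -0.98619208,  1.33301834],
       [ 0.        ,  0.        ,  0.        ,  1.        ]])}
{'fx': 338.0767355086767, 'fy': 338.0767355086767, 'cx': 320.3714099384512, 'cy': 235.74094888274283, 'mount': array([[ 9.68518997e-04, -3.01067851e-01,  9.53602229e-01,
        -1.26615778e-01],
       [ 9.99999438e-01,  7.03350132e-04, -7.93582814e-04,
         6.63820359e-04],
       [-4.31793981e-04,  9.53602461e-01,  3.01068363e-01,
        -7.83378581e-02],
       [ 0.00000000e+00,  0.00000000e+00,  0.00000000e+00,
         1.00000000e+00]])} 0.019
```

View pics/scene0.png

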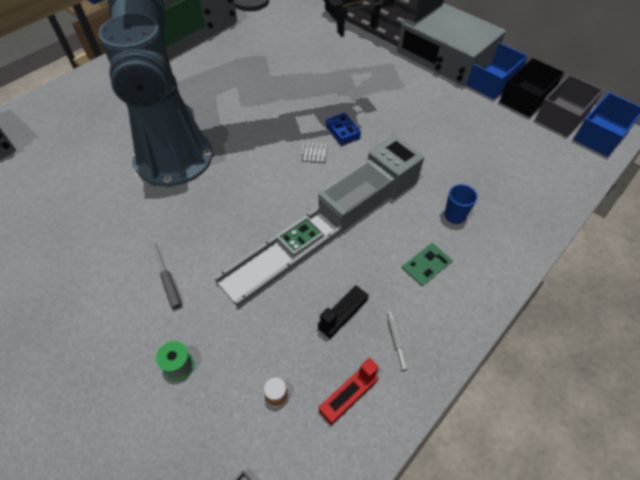

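View pics/top0.png

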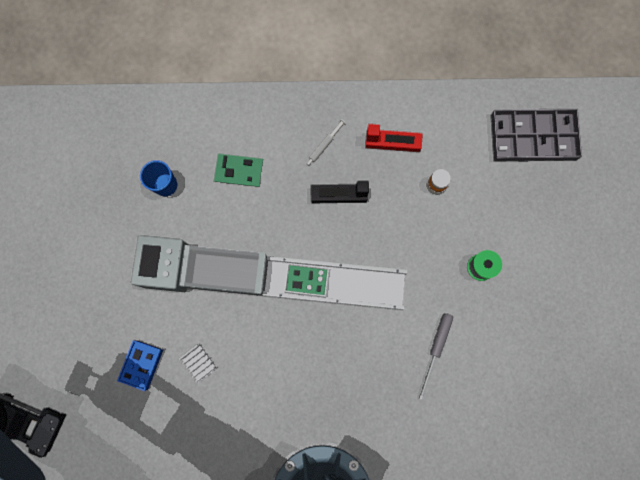

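The top view shows the black block at about (340,192) with its post at the right (362,187), the module at (307,280), the lane from x=405 to the flap at x=267, and the head at (158,262). The push direction is left in the image, about world +y.

```bash
cat > h.py <<'E'
from bench import *
import cv2,numpy as np
from scipy.spatial.transform import Rotation as R
def cloud(n,d,T=None):
    m=camera_model(n); T=m["world_from_camera"] if T is None else T
    v,u=np.mgrid[:480,:640]
    P=np.stack([(u-m["cx"])/m["fx"]*d,(v-m["cy"])/m["fy"]*d,d],-1)
    return P@T[:3,:3].T+T[:3,3]
def rect(P):
    r=cv2.minAreaRect((P[:,:2]*1000).astype(np.float32)); return r, cv2.boxPoints(r).round(1).tolist()
E
python3 - <<'E'
from h import *
d=np.load("pics/top0.npy"); W=cloud("top",d); img=cv2.imread("pics/top0.png").astype(int)
def reg(u0,u1,v0,v1,z0,z1):
    P=W[v0:v1,u0:u1].reshape(-1,3); P=P[(P[:,2]>z0)&(P[:,2]<z1)]; return P
for nm,a in dict(bench=(420,440,220,300,-.1,.1),bar=(300,380,170,215,.022,.04),post=(345,380,170,215,.07,.1),module=(275,340,255,310,.03,.06),deck=(345,395,272,300,0,.03),laneall=(275,415,250,315,.006,.028),guides=(335,415,250,315,.015,.028),head=(120,195,225,300,.085,.12),roof=(180,270,240,300,.075,.09)).items():
    P=reg(*a); print(nm,len(P),P.mean(0).round(4),"zmed",np.median(P[:,2]).round(4),rect(P))
E
```

```text
bench 1596 [ 0.5216 -0.257  -0.0006] zmed -0.0005 (((522.357177734375, -257.35040283203125), (46.493675231933594, 188.56390380859375), 87.63277435302734), [[427.20001220703125, -276.70001220703125], [615.5999755859375, -284.5], [617.5, -238.0], [429.1000061035156, -230.1999969482422]])
bar 819 [ 0.6776 -0.0373  0.0295] zmed 0.0295 (((679.173095703125, -47.008094787597656), (131.29322814941406, 40.93894577026367), 89.97166442871094), [[658.7000122070312, -112.5999984741211], [699.5999755859375, -112.69999694824219], [699.7000122070312, 18.600000381469727], [658.7000122070312, 18.600000381469727]])
post 162 [ 0.6788 -0.0979  0.0789] zmed 0.079 (((679.5438232421875, -98.02610778808594), (27.393293380737305, 28.80361557006836), 89.21095275878906), [[665.0, -111.5], [693.7999877929688, -111.9000015258789], [694.0999755859375, -84.5], [665.2999877929688, -84.0999984741211]])
module 1082 [0.4742 0.0313 0.0345] zmed 0.0334 (((474.5521545410156, 29.24679183959961), (155.2098846435547, 89.80725860595703), 83.77337646484375), [[421.5, -43.0], [510.79998779296875, -52.79999923706055], [527.59997
[... 892 characters left out ...]
4, -198.1999969482422], [513.2999877929688, -35.599998474121094], [422.79998779296875, -25.899999618530273]])
head 2364 [0.5093 0.352  0.0996] zmed 0.0998 (((509.38739013671875, 340.7171325683594), (129.6562042236328, 110.86312103271484), 84.66361999511719), [[448.20001220703125, 281.29998779296875], [558.5, 271.0], [570.5999755859375, 400.1000061035156], [460.20001220703125, 410.3999938964844]])
roof 3292 [0.4953 0.2149 0.08  ] zmed 0.0799 (((499.4701843261719, 214.82318115234375), (184.2180938720703, 98.38761901855469), 83.65105438232422), [[440.3999938964844, 128.6999969482422], [538.2000122070312, 117.80000305175781], [558.5, 300.8999938964844], [460.79998779296875, 311.79998779296875]])
```

```bash
python3 - <<'E'
from h import *
d=np.load("pics/top0.npy"); W=cloud("top",d)
def reg(u0,u1,v0,v1,z0,z1):
    P=W[v0:v1,u0:u1].reshape(-1,3); return P[(P[:,2]>z0)&(P[:,2]<z1)]
ax=np.array([.109,.994]);ax/=np.linalg.norm(ax); nx=np.array([ax[1],-ax[0]])
def fr(P): return np.c_[P[:,:2]@nx,P[:,:2]@ax]*1000
G=reg(270,412,245,315,.024,.034); f=fr(G)
print(np.histogram(f[:,0],bins=np.arange(400,540,4)))
for s in (1,-1):
    med=460; q=f[(s*(f[:,0]-med)>28)&(s*(f[:,0]-med)<60)]
    print(s,len(q),np.polyfit(q[:,1],q[:,0],1), np.median(q[:,0]),q[:,1].min(),q[:,1].max())
D=reg(340,415,260,315,.005,.016); f2=fr(D); f2=f2[abs(f2[:,0]-f2[:,0].mean())<30]; print("deck",np.percentile(f2,[0,.5,50,99.5,100],axis=0))
M=reg(275,340,258,302,.036,.06); fm=fr(M); print("mod",np.percentile(fm,[0,1,50,99,100],axis=0).round(1),rect(M))
Rf=fr(reg(180,275,235,310,.076,.09)); print("roof",np.percentile(Rf,[0,1,50,99,100],axis=0).round(1))
H=fr(reg(120,195,225,300,.095,.12)); print("head",np.percentile(H,[0,1,50,99,100],axis=0).round(1))
B=reg(300,350,170,215,.022,.036); b=B[:,:2]*1000
bins=np.arange(-70,18,5)
for sd,fn in (("hi",np.max),("lo",np.min)):
    pts=[(np.mean([y0,y0+5]),fn(b[(b[:,1]>y0)&(b[:,1]<y0+5),0])) for y0 in bins if ((b[:,1]>y0)&(b[:,1]<y0+5)).sum()>3]
    print(sd,np.polyfit(*np.array(pts).T,1))
E
python3 - <<'E'
import cv2
a=cv2.imread("pics/top0.png")[160:320,240:420]
cv2.imwrite("pics/topc.png",cv2.resize(a,None,fx=4,fy=4,interpolation=cv2.INTER_CUBIC)[:600,:800])
E
```

```text
(array([  0,   0,   0,   0,   0,  26, 230, 209,  16,  22,  68,  52,  32,
        41,  49,  48,  60,  54,  51,  47,  46,  41,  50,  61,  35,   1,
       162, 214, 110,   0,   0,   0,   0,   0]), array([400, 404, 408, 412, 416, 420, 424, 428, 432, 436, 440, 444, 448,
       452, 456, 460, 464, 468, 472, 476, 480, 484, 488, 492, 496, 500,
       504, 508, 512, 516, 520, 524, 528, 532, 536]))
1 633 [-2.70045448e-02  5.06584263e+02] 508.1773776576646 -143.00529383397355 170.48915506904564
-1 465 [1.18936471e-03 4.27613036e+02] 427.60446572091485 -141.75644941789304 161.3523486330523
deck [[ 439.28962049 -167.96381708]
 [ 439.5686641  -141.62311965]
 [ 469.36512738  -68.55340453]
 [ 498.81146882    5.31375956]
 [ 499.12919854    7.0153649 ]]
mod [[424.9  34.4]
 [434.   35. ]
 [464.6  76.2]
 [500.5 129.5]
 [501.4 130. ]] (((468.9825744628906, 31.521690368652344), (94.93501281738281, 75.81812286376953), 82.50391387939453), [[425.20001220703125, -10.600000381469727], [500.3999938964844, -20.5], [512.7999877929688, 73.5999984741211], [437.6000061035156, 83.5]])
roof [[423.8 175.9]
 [424.8 177.7]
 [469.2 267.1]
 [513.1 358.2]
 [522.4 360. ]]
head [[413.9 357.6]
 [415.1 358.8]
 [468.1 407.1]
 [522.4 456.1]
 [523.9 458. ]]
hi [1.16811853e-02 6.98984546e+02]
lo [-5.44032039e-03  6.59270575e+02]
```

View pics/topc.png

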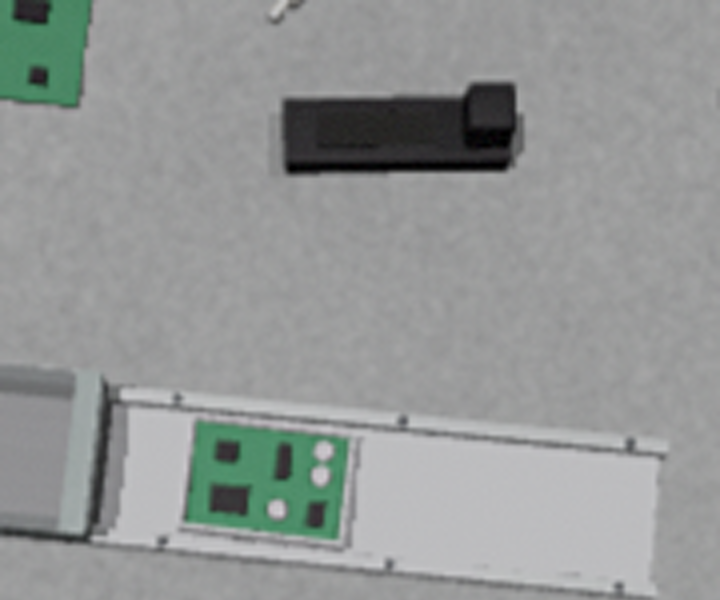

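```bash
cat >> h.py <<'E'
ax=np.array([.109,.994]);ax/=np.linalg.norm(ax); nx=np.array([ax[1],-ax[0]])
def tw(x,y,z): # tester mm -> world m
    p=nx*(468.5+x)+ax*(177.5+y); return np.array([p[0],p[1],z])/1000
def wt(p): p=np.asarray(p)[:2]*1000; return p@nx-468.5,p@ax-177.5
def delta(p,ydir):
    """target p (m), jaw dir angle (rad) of tool y in world (mod pi)"""
    o=observe(); C=R.from_quat(o["eef_rot"]).as_matrix()
    best=None
    for k in (0,np.pi):
        a=ydir+k; X=np.array([0,0,-1.]); Y=np.array([np.cos(a),np.sin(a),0]); M=np.c_[X,Y,np.cross(X,Y)]
        rv=R.from_matrix(C.T@M).as_rotvec()
        if best is None or np.linalg.norm(rv)<np.linalg.norm(best): best=rv
    print("t",o["clock"],"tcp",o["tool_pos"].round(4),"tester",np.round(wt(o["tool_pos"]),1),"toolY",C[:,1].round(3),"q6",o["qpos"][5].round(3),"open",o["opening"].round(4),"F",o["ft_force"].round(1))
    print("delta mm",(C.T@(np.asarray(p)-o["tool_pos"])*1000).round(1),"rv",best.round(3))
LA=np.arctan2(nx[1],nx[0])
E
python3 - <<'E'
from h import *
print(LA)
delta([.6795,-.098,.16],0.0)
delta([.6795,-.098,.056],0.0)
E
```

```text
-0.10922155126021735Traceback (most recent call last):
  File "<stdin>", line 3, in <module>
  File "h.py", line 23, in delta
    print("t",o["clock"],"tcp",o["tool_pos"].round(4),"tester",np.round(wt(o["tool_pos"]),1),"toolY",C[:,1].round(3),"q6",o["qpos"][5].round(3),"open",o["opening"].round(4),"F",o["ft_force"].round(1))
                                                                                                                                                       ^^^^^^^^^^^^^^^^^^
AttributeError: 'float' object has no attribute 'round'
```

```bash
sed -i 's/o\["opening"\].round(4)/round(o["opening"],4)/' h.py
python3 - <<'E'
from h import *
delta([.6795,-.098,.16],0.0)
E
```

```text
t 0.1 tcp [0.2182 0.5315 0.2569] tester [-309.5  374.6] toolY [ 0.38   0.925 -0.002] q6 -0.206 open 0.0888 F [-0.2 -0.4  0. ]
delta mm [  97.3 -406.9  665.9] rv [1.181e+00 1.000e-03 2.000e-03]
```

Call:
jog_arm(
  deltas=[0,60,-407,666,1.181,0,0,0,60,-407,666,1.181,0,0,0,60,-407,666,1.181,0,0,0,60,-407,666,1.181,0,0,0,60,-407,666,1.181,0,0,0,60,-407,666,1.181,0,0,0,60,-407,666,1.181,0,0,0,60,-407,666,1.181,0,0,0,60,-407,666,1.181,0,0,0,60,-407,666,1.181,0,0],
)

```text
clock: 0.93
tool_pos: [0.4644, 0.1947, 0.2253]
eef_rot: [-0.501, -0.498, 0.502, -0.498]
ft_force: [0.7, 1.2, 0.7]
opening: 0.0883
```

Run:
```python
from h import *
delta([.6795,-.098,.18],0.0)
```

```text
t 0.9333 tcp [0.4644 0.1947 0.2253] tester [-28.1  66.7] toolY [ 1.    -0.006 -0.001] q6 0.168 open 0.0883 F [0.7 1.2 0.7]
delta mm [ 45.4 217.  291.3] rv [-0.006  0.001  0.001]
```

Call:
jog_arm(
  deltas=[0,45,217,291,0,0,0,0,45,217,291,0,0,0,0,45,217,291,0,0,0,0,45,217,291,0,0,0,0,45,217,291,0,0,0,0,45,217,291,0,0,0,0,45,217,291,0,0,0,0,45,217,291,0,0,0,0,45,217,291,0,0,0,0,45,217,291,0,0,0],
)

```text
clock: 1.77
tool_pos: [0.6811, -0.1037, 0.178]
eef_rot: [-0.502, -0.497, 0.504, -0.497]
ft_force: [-0.5, 0.3, 0.4]
opening: 0.088
```

Run:
```python
from h import *
delta([.6795,-.098,.18],0.0)
o=observe(); p,d=capture("wrist"); cv2.imwrite("pics/w1.png",p[:,:,::-1])
T=np.eye(4);T[:3,:3]=R.from_quat(o["eef_rot"]).as_matrix();T[:3,3]=o["tool_pos"]
W=cloud("wrist",d,T@camera_model("wrist")["mount"]).reshape(-1,3)
near=W[(abs(W[:,0]-.68)<.06)&(W[:,1]>-.15)&(W[:,1]<.05)]
b=near[(near[:,2]>.02)&(near[:,2]<.036)]; q=near[(near[:,2]>.07)&(near[:,2]<.09)]
for P in (b,q): print(len(P),np.median(P,0).round(4),rect(P) if len(P) else 0)
```

```text
t 1.7667 tcp [ 0.6811 -0.1037  0.178 ] tester [ 219.8 -206.4] toolY [ 1.    -0.012 -0.002] q6 -0.309 open 0.088 F [-0.5  0.3  0.4]
delta mm [-2.  -1.7 -5.7] rv [-0.012  0.003  0.002]
7450 [ 0.6815 -0.0307  0.0298] (((681.4928588867188, -46.13152313232422), (40.12337112426758, 132.1834259033203), 0.12149260938167572), [[661.2999877929688, 19.899999618530273], [661.5999755859375, -112.30000305175781], [701.7000122070312, -112.19999694824219], [701.4000244140625, 20.0]])
1566 [ 0.6817 -0.0971  0.0793] (((681.75, -98.57738494873047), (28.2417049407959, 28.042593002319336), 89.19268798828125), [[667.5, -112.5], [695.5999755859375, -112.9000015258789], [696.0, -84.69999694824219], [667.9000244140625, -84.30000305175781]])
```

View pics/w1.png

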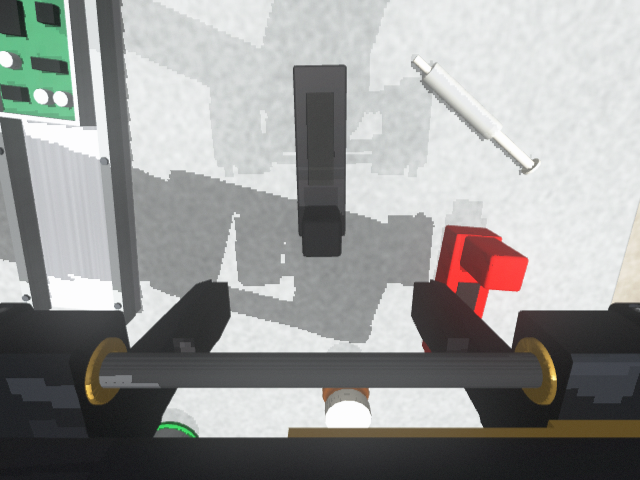

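The wrist view has the block at col 320 with its post at (321,235), in line with the jaws. The jar is at (348,405). The red look-alike at (480,260) is close to the right finger, so I'll check clearance.

Run:
```python
from h import *
W=cloud("top",np.load("pics/top0.npy"));img=cv2.imread("pics/top0.png").astype(int)
m=(img[...,2]>120)&(img[...,1]<60)&(img[...,0]<60); P=W[m]; print(P.min(0),P.max(0)); 
J=W[165:200,420:460].reshape(-1,3);J=J[J[:,2]>.015];print(J.min(0),J.max(0))
delta([.681,-.0985,.056],0.0)
```

```text
[ 0.33532949 -0.24451295  0.02048018] [ 0.82741998 -0.01439438  1.33301834]
[ 0.33532949 -0.30120837  0.01570795] [ 0.72325913 -0.01439438  1.33301834]
t 1.8167 tcp [ 0.6798 -0.1009  0.1784] tester [ 218.3 -203.7] toolY [ 1.    -0.01  -0.003] q6 -0.308 open 0.0882 F [-0.2  0.4  0.4]
delta mm [122.3   1.5  -2.5] rv [-0.01   0.001  0.003]
```

Call:
jog_arm(
  deltas=[0,30,1.5,-2.5,-0.01,0,0,0,60,1.5,-2.5,-0.01,0,0,0,90,1.5,-2.5,-0.01,0,0,0,110,1.5,-2.5,-0.01,0,0,0,121,1.5,-2.5,-0.01,0,0,0,121,1.5,-2.5,-0.01,0,0,0,121,1.5,-2.5,-0.01,0,0],
)

```text
clock: 2.4
tool_pos: [0.6808, -0.0978, 0.0576]
eef_rot: [-0.499, -0.501, 0.501, -0.499]
ft_force: [0.2, 0.0, -0.2]
opening: 0.0882
```

Run:
```python
from h import *
delta([.681,-.0985,.056],0.0)
```

```text
t 2.4 tcp [ 0.6808 -0.0978  0.0576] tester [ 218.9 -200.5] toolY [ 1.     0.    -0.004] q6 -0.313 open 0.0882 F [ 0.2  0.  -0.2]
delta mm [1.6 0.2 0.7] rv [0.    0.001 0.004]
```

Call:
jog_arm(
  deltas=[255,0,0,0,0,0,0,255,0,0,0,0,0,0,255,0,0,0,0,0,0,255,0,0,0,0,0,0,255,0,0,0,0,0,0,255,0,0,0,0,0,0,255,0,0,0,0,0,0,255,0,0,0,0,0,0],
)

```text
clock: 3.07
tool_pos: [0.6808, -0.0978, 0.0576]
eef_rot: [-0.499, -0.501, 0.501, -0.499]
ft_force: [-0.1, 0.2, 0.2]
opening: 0.0371
```

Run:
```python
from h import *
delta(tw(0,-290,130),LA)
```

```text
t 3.0667 tcp [ 0.6808 -0.0978  0.0576] tester [ 218.9 -200.5] toolY [ 1.     0.    -0.004] q6 -0.313 open 0.0371 F [-0.1  0.2  0.2]
delta mm [ -71.6 -227.6   65.1] rv [0.109 0.001 0.004]
```

Still closing (37 mm); I'll continue, then lift.

Call:
jog_arm(
  deltas=[255,0,0,0,0,0,0,255,0,0,0,0,0,0,255,0,0,0,0,0,0,255,0,0,0,0,0,0,255,-15,0,0,0,0,0,255,-40,0,0,0,0,0,255,-72,0,0,0,0,0,255,-72,0,0,0,0,0],
)

```text
clock: 3.73
tool_pos: [0.6848, -0.0988, 0.1377]
eef_rot: [0.501, 0.497, -0.499, 0.503]
ft_force: [1.1, 0.2, -0.5]
opening: 0.0278
```

Run:
```python
from h import *
delta(tw(0,-290,130),LA)
```

```text
t 3.7333 tcp [ 0.6848 -0.0988  0.1377] tester [ 223. -201.] toolY [1.    0.    0.007] q6 -0.313 open 0.0278 F [ 1.1  0.2 -0.5]
delta mm [   6.4 -231.5   64. ] rv [ 0.11   0.004 -0.007]
```

Call:
jog_arm(
  deltas=[255,0,-30,8,0.02,0,0,255,0,-65,18,0.05,0,0,255,0,-100,28,0.08,0,0,255,2,-135,38,0.11,0,0,255,4,-170,48,0.11,0,0,255,6,-205,58,0.11,0,0,255,6,-226,64,0.11,0,0,255,6,-231,64,0.11,0,0,255,6,-231,64,0.11,0,0,255,6,-231,64,0.11,0,0],
)

```text
clock: 4.57
tool_pos: [0.455, -0.1632, 0.1312]
eef_rot: [0.528, 0.468, -0.526, 0.475]
ft_force: [0.4, 0.3, -1.4]
opening: 0.0277
```

Run:
```python
from h import *
delta(tw(0,-290,75),LA)
o=observe(); p,d=capture("wrist"); cv2.imwrite("pics/w2.png",p[:,:,::-1])
p,d=capture("top"); np.save("pics/top1.npy",d); cv2.imwrite("pics/top1.png",cv2.resize(p[160:340,240:440,::-1],None,fx=3,fy=3))
W=cloud("top",d)
a=ax
P=W[220:330,260:440].reshape(-1,3)
f=np.c_[P[:,:2]@nx*1000-468.5,P[:,:2]@ax*1000-177.5,P[:,2]*1000]
b=f[(f[:,2]>85)&(f[:,2]<115)&(abs(f[:,0])<50)]
for l in range(80,120,5): 
    k=b[(b[:,2]>=l)&(b[:,2]<l+5)]; print(l,len(k),k.min(0).round() if len(k) else '',k.max(0).round() if len(k) else '')
r=cv2.minAreaRect(b[:,:2].astype(np.float32));print(r)
```

```text
t 4.5667 tcp [ 0.455  -0.1632  0.1312] tester [   1.6 -290.2] toolY [ 0.994 -0.11   0.009] q6 -0.481 open 0.0277 F [ 0.4  0.3 -1.4]
delta mm [56.2 -2.1 -0.4] rv [-0.001  0.004 -0.009]
80 0  
85 26 [ -35. -247.   85.] [45.  9. 89.]
90 5 [ -19. -249.   90.] [  12. -172.   94.]
95 70 [ -19. -268.   95.] [  21. -172.  100.]
100 368 [ -20. -268.  100.] [  21. -172.  105.]
105 132 [ -19. -268.  105.] [  20. -173.  110.]
110 1 [  12. -191.  110.] [  12. -191.  110.]
115 0  
((12.951745986938477, -129.97512817382812), (79.69593048095703, 274.30963134765625), 3.4088943004608154)
```

View pics/w2.png

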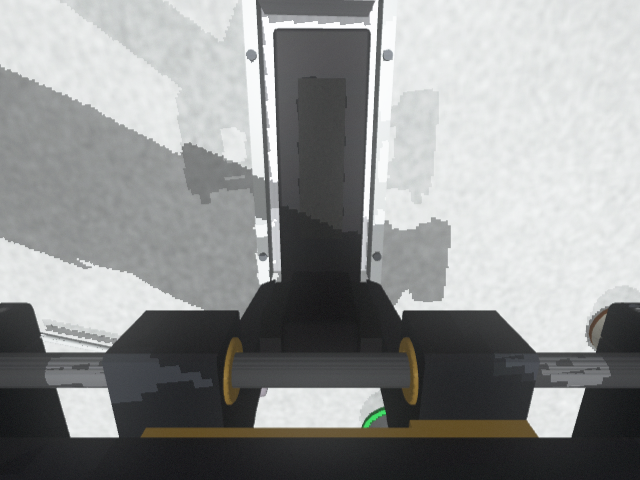

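View pics/top1.png

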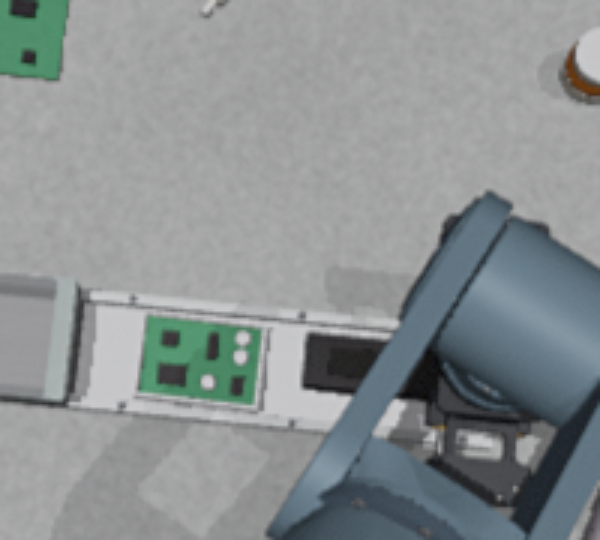

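The block is centred over the lane in both views, with its front about 29 mm behind the module. I'll lower it.

Call:
jog_arm(
  deltas=[255,25,-2,0,0,0.004,-0.009,255,45,-2,0,0,0.004,-0.009,255,55,-2,0,0,0.004,-0.009,255,60,-2,0,0,0.004,-0.009,255,62,-2,0,0,0.004,-0.009,255,62,-2,0,0,0.004,-0.009],
)

```text
clock: 5.17
tool_pos: [0.4544, -0.163, 0.069]
eef_rot: [0.526, 0.472, -0.526, 0.472]
ft_force: [-0.5, -0.1, -1.0]
opening: 0.0276
```

Run:
```python
from h import *
delta(tw(0,-290,68),LA)
```

```text
t 5.1667 tcp [ 0.4544 -0.163   0.069 ] tester [   0.9 -290. ] toolY [ 0.994 -0.108 -0.   ] q6 -0.483 open 0.0276 F [-0.5 -0.1 -1. ]
delta mm [ 1.  -0.9 -0. ] rv [ 0.001 -0.     0.   ]
```

Call:
jog_arm(
  deltas=[255,0.5,-0.9,-8,0,0,0,255,0.5,-0.9,-18,0,0,0,255,0.5,-0.9,-25,0,0,0,255,0.5,-0.9,-32,0,0,0,255,0.5,-0.9,-40,0,0,0,255,0.5,-0.9,-50,0,0,0,255,0.5,-0.9,-60,0,0,0,255,0.5,-0.9,-70,0,0,0,255,0.5,-0.9,-80,0,0,0,255,0.5,-0.9,-80,0,0,0],
)

```text
clock: 6.0
tool_pos: [0.4619, -0.0813, 0.0683]
eef_rot: [0.526, 0.473, -0.526, 0.472]
ft_force: [0.0, 0.3, -1.8]
opening: 0.028
```

Run:
```python
from h import *
delta(tw(0,-53.5,68),LA)
p,d=capture("scene"); cv2.imwrite("pics/s2.png",cv2.resize(p[120:320,200:440,::-1],None,fx=3,fy=3))
```

```text
t 6.0 tcp [ 0.4619 -0.0813  0.0683] tester [  -0.5 -207.9] toolY [ 0.994 -0.107 -0.001] q6 -0.322 open 0.028 F [ 0.   0.3 -1.8]
delta mm [   0.5    0.9 -154.4] rv [ 0.002 -0.001  0.001]
```

View pics/s2.png

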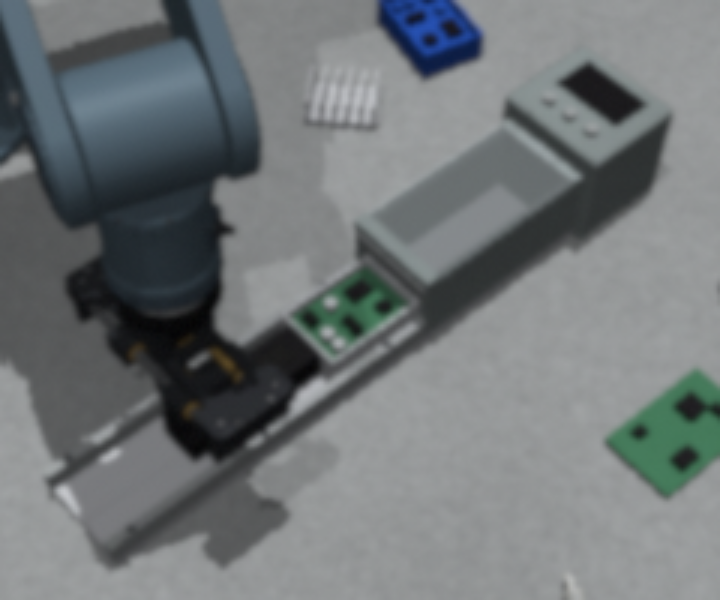

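The scene view shows the bar touching the module's rear at (300,345) and the module's front at the entrance (410,290). I'll keep pushing.

Call:
jog_arm(
  deltas=[255,0.5,0.9,-8,0,0,0,255,0.5,0.9,-16,0,0,0,255,0.5,0.9,-24,0,0,0,255,0.5,0.9,-32,0,0,0,255,0.5,0.9,-40,0,0,0,255,0.5,0.9,-48,0,0,0,255,0.5,0.9,-56,0,0,0,255,0.5,0.9,-64,0,0,0,255,0.5,0.9,-72,0,0,0,255,0.5,0.9,-72,0,0,0],
)

```text
clock: 6.88
tool_pos: [0.4701, -0.0086, 0.0676]
eef_rot: [0.526, 0.474, -0.526, 0.472]
ft_force: [0.5, 0.5, -1.7]
opening: 0.028
```

Run:
```python
from h import *
delta(tw(0,-53.5,68),LA)
p,d=capture("scene"); cv2.imwrite("pics/s3.png",cv2.resize(p[120:320,200:440,::-1],None,fx=3,fy=3))
```

```text
t 6.8833 tcp [ 0.4701 -0.0086  0.0676] tester [  -0.2 -134.8] toolY [ 0.994 -0.106 -0.002] q6 -0.168 open 0.028 F [ 0.5  0.5 -1.7]
delta mm [ -0.2   0.5 -81.3] rv [ 0.003 -0.002  0.002]
```

View pics/s3.png

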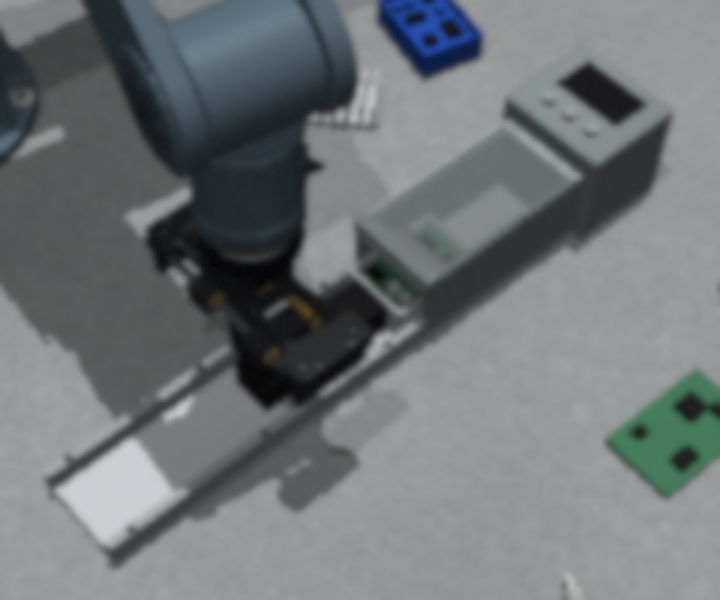

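The module (380,280) is mostly through, with the flap up and its board visible under the roof. I'll push the remaining 81 mm.

Call:
jog_arm(
  deltas=[255,0,0.5,-9,0,0,0,255,0,0.5,-18,0,0,0,255,0,0.5,-27,0,0,0,255,0,0.5,-36,0,0,0,255,0,0.5,-45,0,0,0,255,0,0.5,-54,0,0,0,255,0,0.5,-62,0,0,0,255,0,0.5,-68,0,0,0,255,0,0.5,-73,0,0,0,255,0,0.5,-76,0,0,0],
)

```text
clock: 7.77
tool_pos: [0.4783, 0.0673, 0.0676]
eef_rot: [-0.526, -0.474, 0.526, -0.472]
ft_force: [0.0, -2.6, -2.3]
opening: 0.0276
```

Run:
```python
from h import *
delta(tw(0,-53.5,68),LA)
p,d=capture("scene"); cv2.imwrite("pics/s4.png",cv2.resize(p[160:240,300:440,::-1],None,fx=5,fy=5))
p,d=capture("top"); cv2.imwrite("pics/t4.png",cv2.resize(p[220:320,120:280,::-1],None,fx=5,fy=5))
```

```text
t 7.7667 tcp [0.4783 0.0673 0.0676] tester [ -0.3 -58.5] toolY [ 0.994 -0.105 -0.003] q6 -0.005 open 0.0276 F [ 0.  -2.6 -2.3]
delta mm [-0.4  0.4 -5. ] rv [ 0.004 -0.002  0.003]
```

View pics/s4.png

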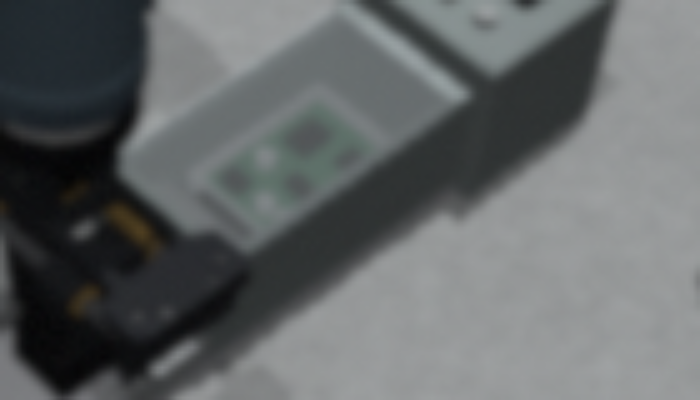

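View pics/t4.png

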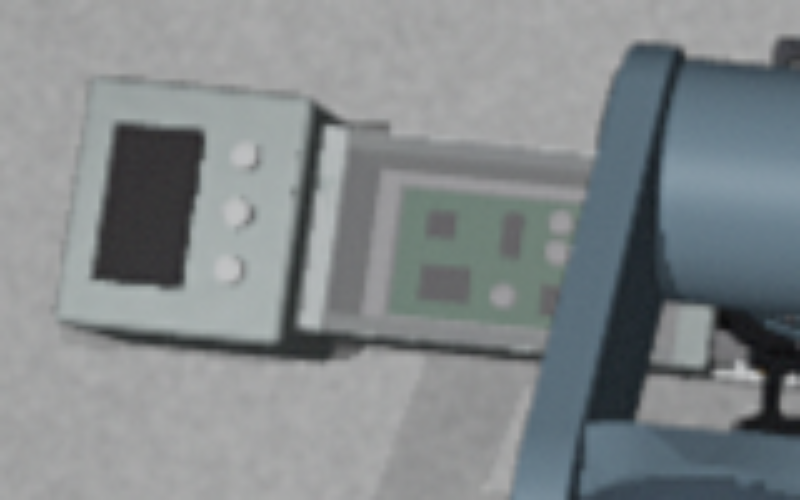

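Both views show the module under the roof. In the top crop its front edge is at about (378,245), i.e. full-image pixel (195.6,269). I'll check that against the estimate of about 107 mm.

Run:
```python
from h import *
m=camera_model("top");T=m["world_from_camera"]
for u,v,z in ((195.6,269,.04),(200,271,.042),(185,268,.08)):
    r=T[:3,:3]@np.array([(u-m["cx"])/m["fx"],(v-m["cy"])/m["fy"],1]); p=T[:3,3]+r*(z-T[2,3])/r[2]; print(wt(p))
```

```text
(np.float64(-2.3530686217495713), np.float64(156.8331435233169))
(np.float64(-6.1041965117138375), np.float64(145.7869869726689))
(np.float64(-6.5021530407952355), np.float64(170.7634340228907))
```

Call:
jog_arm(
  deltas=[255,0,0.5,-2,0,0,0,255,0,0.5,-4,0,0,0,255,0,0.5,-4,0,0,0,255,0,0.5,4,0,0,0,255,0,0.5,14,0,0,0,255,0,0.5,26,0,0,0,255,0,0.5,40,0,0,0,255,0,0.5,54,0,0,0,255,0,0.5,68,0,0,0,255,0,0.5,80,0,0,0],
)

```text
clock: 8.7
tool_pos: [0.4703, -0.014, 0.0675]
eef_rot: [0.526, 0.474, -0.526, 0.471]
ft_force: [0.1, 1.9, -0.2]
opening: 0.0279
```

Run:
```python
from h import *
delta(tw(0,-200,67.5),LA)
```

```text
t 8.7 tcp [ 0.4703 -0.014   0.0675] tester [   0.5 -140.2] toolY [ 0.994 -0.106 -0.002] q6 -0.18 open 0.0279 F [ 0.1  1.9 -0.2]
delta mm [-0.2 -0.7 59.8] rv [ 0.003 -0.003  0.002]
```

Call:
jog_arm(
  deltas=[255,0,-0.5,15,0,0,0,255,0,-0.5,30,0,0,0,255,0,-0.5,45,0,0,0,255,0,-0.5,56,0,0,0,255,0,-0.5,60,0,0,0,255,0,-0.5,60,0,0,0,255,0.5,-0.5,60,0,0,0,255,1,-0.5,60,0,0,0],
)

```text
clock: 9.37
tool_pos: [0.4638, -0.0745, 0.0674]
eef_rot: [-0.525, -0.474, 0.526, -0.472]
ft_force: [-7.1, -6.4, 15.5]
opening: 0.0276
```

Run:
```python
from h import *
delta(tw(0,-200,67),LA)
p,d=capture("scene"); cv2.imwrite("pics/s5.png",cv2.resize(p[120:320,200:440,::-1],None,fx=3,fy=3))
```

```text
t 9.3667 tcp [ 0.4638 -0.0745  0.0674] tester [   0.7 -201. ] toolY [ 0.994 -0.105 -0.002] q6 -0.308 open 0.0276 F [-7.1 -6.4 15.5]
delta mm [ 0.4 -0.7 -1. ] rv [ 0.004 -0.001  0.002]
```

View pics/s5.png

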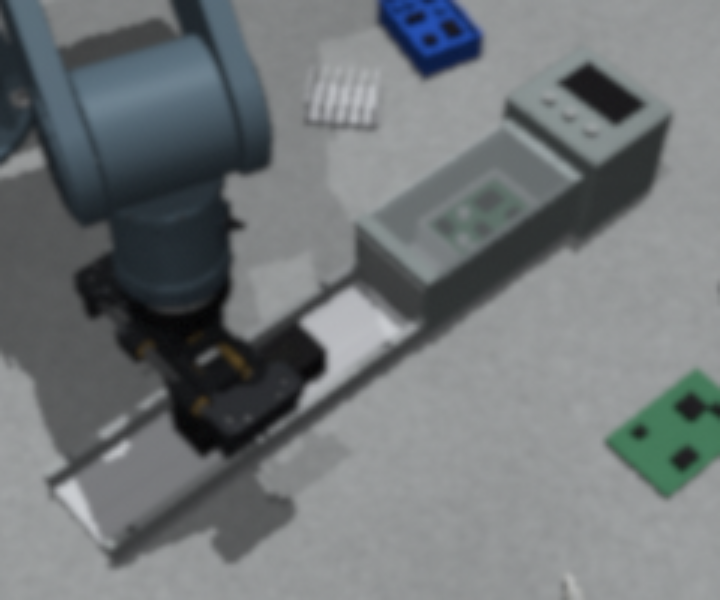

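The entrance at (400,280) is closed by grey, and the module is inside at (480,210). The 15 N upward force says the block is resting on the deck, so I'll release it.

Call:
jog_arm(
  deltas=[0,0,0,0,0,0,0,0,0,0,0,0,0,0,0,0,0,0,0,0,0,0,0,0,0,0,0,0,0,0,0,0,0,0,0,0,0,0,0,0,0,0,0,0,0,0,0,0,0,0,0,0,0,0,0,0],
)

```text
clock: 10.08
tool_pos: [0.4639, -0.0743, 0.0673]
eef_rot: [-0.525, -0.474, 0.526, -0.472]
ft_force: [-0.2, 0.1, -0.1]
opening: 0.0789
```

Call:
jog_arm(
  deltas=[0,-15,0,0,0,0,0,0,-40,0,0,0,0,0,0,-75,0,0,0,0,0,0,-110,0,0,0,0,0,0,-150,0,30,0,0,0,0,-170,0,70,0,0,0,0,-170,0,110,0,0,0,0,-170,0,140,0,0,0,0,-170,0,160,0,0,0,0,-170,0,160,0,0,0],
)

```text
clock: 10.92
tool_pos: [0.4469, -0.2376, 0.2376]
eef_rot: [-0.526, -0.472, 0.527, -0.472]
ft_force: [-0.5, 0.5, -0.7]
opening: 0.0885
```

Run:
```python
from h import *
o=observe();print(o["clock"],o["tool_pos"],o["ft_force"])
T=np.eye(4);T[:3,:3]=R.from_quat(o["eef_rot"]).as_matrix();T[:3,3]=o["tool_pos"]
p,d=capture("wrist"); cv2.imwrite("pics/w6.png",p[:,:,::-1])
p,d=capture("scene"); cv2.imwrite("pics/s6.png",cv2.resize(p[120:320,200:440,::-1],None,fx=3,fy=3))
W=cloud("scene",d).reshape(-1,3); f=np.c_[W[:,:2]@nx*1000-468.5,W[:,:2]@ax*1000-177.5,W[:,2]*1000]
for n,s in dict(bartop=(abs(f[:,0])<22)&(f[:,1]>-230)&(f[:,1]<-60)&(f[:,2]>33)&(f[:,2]<48),post=(abs(f[:,0])<22)&(f[:,1]>-230)&(f[:,1]<-160)&(f[:,2]>82)&(f[:,2]<100),flapzone=(abs(f[:,0])<30)&(f[:,1]>-15)&(f[:,1]<30)&(f[:,2]>13)&(f[:,2]<66)).items():
    q=f[s]; print(n,len(q)); 
    if len(q): print(q.min(0).round(1),q.mean(0).round(1),q.max(0).round(1))
p,d=capture("top"); cv2.imwrite("pics/t6.png",cv2.resize(p[220:320,120:280,::-1],None,fx=5,fy=5)); cv2.imwrite("pics/t6f.png",p[:,:,::-1])
```

```text
10.9167 [ 0.44688596 -0.23758574  0.23762089] [-0.48863634  0.46065605 -0.67036284]
bartop 663
[ -19.1 -219.2   33. ] [   5.1 -144.7   40. ] [ 22.  -85.8  47.7]
post 143
[ -13.6 -219.4   82.9] [   4.  -205.9   89.4] [  17.3 -191.4   94.1]
flapzone 208
[-29.  -14.6  13.1] [ 0.1 -3.5 39.3] [29.5 -0.9 65.3]
```

View pics/s6.png

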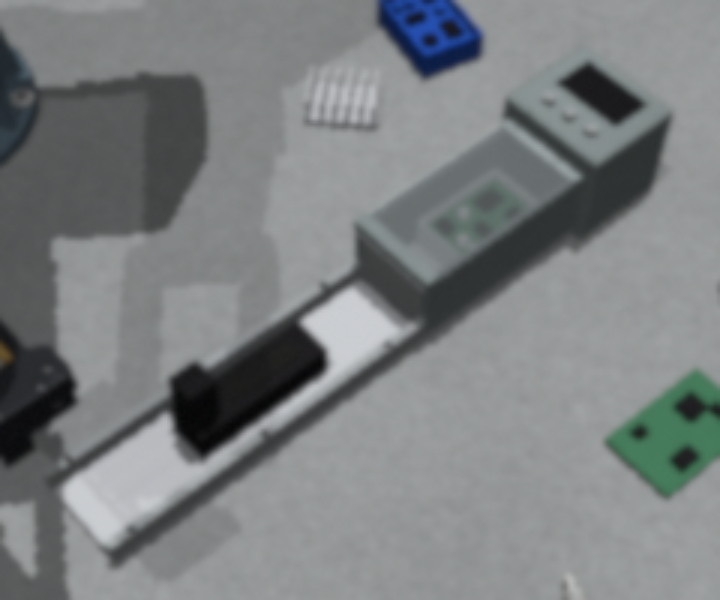

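View pics/t6.png

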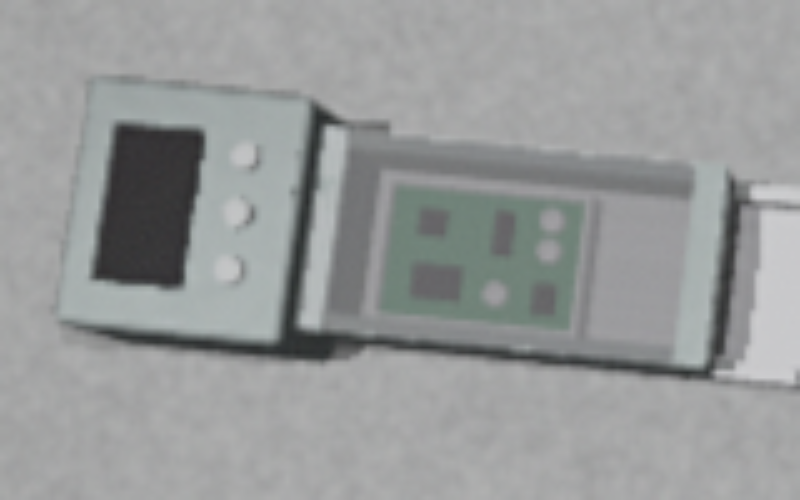

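View pics/w6.png

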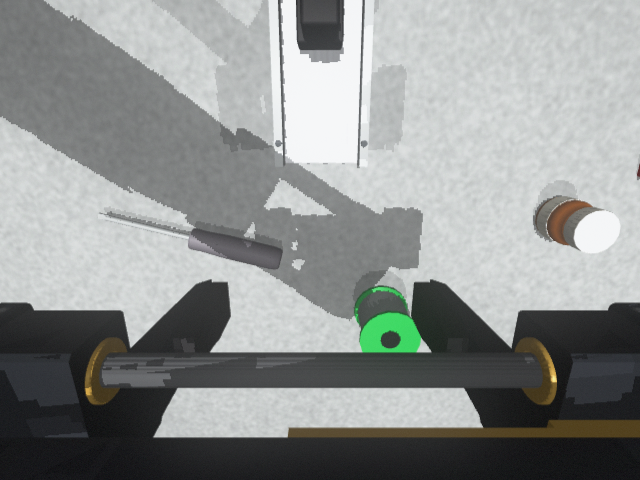

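View pics/t6f.png

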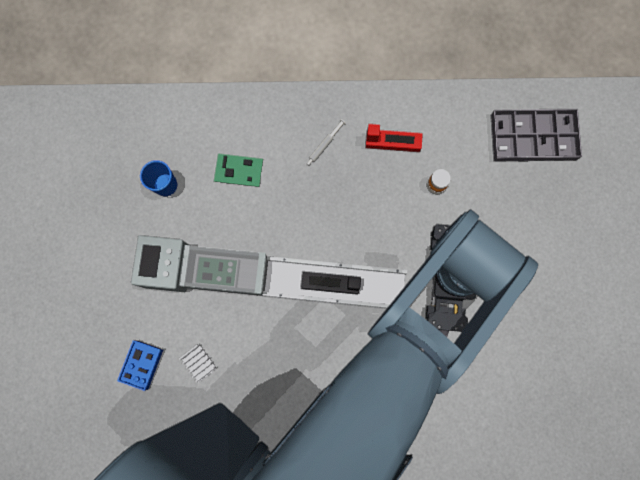

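Run:
```python
from h import *
m=camera_model("top");T=m["world_from_camera"]
for u,v in ((195.2,269),(216.5,271),(237.8,273)):
    r=T[:3,:3]@np.array([(u-m["cx"])/m["fx"],(v-m["cy"])/m["fy"],1]); p=T[:3,3]+r*(.04-T[2,3])/r[2]; print(np.round(wt(p),1))
print(np.abs(observe()["qd"]).max()); finish_job()
```

```text
[ -2.4 157.7]
[ -2.2 108.9]
[-2.  60.2]
0.023545783813354773
the job is handed in; nothing more can be done
```

I pushed the circuit module through the flap into the chamber, drew the push block back out, and left it standing released on the lane deck. I handed the job in at about 11 s; no verdict was reported.

What the last pictures and readings showed:
- **Module:** its centre is about 109–111 mm past the hinge (109 from the top camera, 111 from the arm's travel). Its rear face is about 60–64 mm past, so it should be clear of the flap. It looked flat in the pictures; I did not measure its tilt.
- **Flap:** the scene camera's depth points in the entrance all lie on or just outside the hinge plane, so the flap appears shut. I did not measure its angle directly.
- **Part-way stage:** a picture with the module centre at about y = +30 mm showed the flap held up. I did not measure the flap angle then either.
- **Push block:** it looks upright in the pictures, with its front face about 85 mm outside the flap. The gripper is open and well clear, with no contact force.
- **Other things:** none of the bystanders I could see had moved, going by eye. The spool and screwdriver were hidden from the top camera but looked undisturbed in the wrist view.

The highest force I saw was about 15 N on one axis, when the block was pressed onto the deck. None of these checks failed.

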